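# Lock a bearing retaining ring with the two-pin spanner

### The arm

A 6-joint arm with a two-finger parallel gripper is mounted at the origin on the work surface; the furniture and walls round the work are solid. World frame = base frame: x ahead of the robot, y to its left, z up, the work surface at z = 0. Lengths are in m, angles in rad, forces in N, time in s.
With the tool pointing down it reaches from about 0.35 to 0.925 m from the base axis. Payload 6.4 kg.
Tool frame: the origin (TCP) lies at the very end of the fingers, on their centre line; the grasp point (between the pads) lies 19 mm behind it; z points along the fingers, y is the line along which they close (so a half turn about z gives the same grasp; the last joint's range is limited). The gripper opens to 85 mm and grips with 20 to 120 N. Pads are 22 mm wide; open, the fingers measure 114 mm over their backs; the gripper's body (76 mm by 85 mm) begins 54 mm behind the grasp point. The pads swing forward as they close: fully open they stand 13 mm farther back than shut.
Start: joints at [1.147, 0.245, 1.558, -0, 1.339, -0.174], TCP at [0.161, 0.63, 0.231] pointing down, gripper open.
Joint ranges: [-3.13, 3.13], [-1.02, 2.26], [0.13, 2.54], [-0.95, 4.09], [0.21, 2.88], [-2.74, 2.74]. Speed limits (rad/s): [2.57, 2.57, 3.14, 3.14, 3.14, 3.14].

### API

Orientations are given as a unit quaternion [w, x, y, z].
In Python, from bench import bot gives the robot as it stands. The module is installed in compiled form; this text tells all that it offers.
- The arm moves only by the shell command python3 -m inch 'ROWS' [FORCE]. ROWS is text: rows parted by semicolons, each of 7 numbers parted by spaces: the turn, a rotation vector about the world's x, y, z scaled (see below), then the shift along the world's x, y, z scaled (see below), then the opening, from 0 (shut) to 1 (fully open). In form: ax ay az dx dy dz hand; .... A call has 1 to 10 rows; each row shifts and turns the commanded pose from where the row before left it; what a row does not reach is not made up. The controller multiplies each number of a shift by 0.8 m and each number of a turn by 0.1 rad. A row lasts 1/12 s, in which the tool goes at most 41.7 mm and 7.16 degrees, less where a joint would pass 70% of its speed; a pose out of reach is approached as far as the arm can. A call with a number of a shift or a turn outside -1 to 1 is refused whole. A call with a gripper value outside its range is refused whole. The fingers move at their own pace and stop on an object; FORCE is the grip in N (left out, the last holds). Time passes only in rows, so rows that do not move let the fingers close. It gives the time, the measured TCP pose, the force, the opening and the grip force at its end, in the units of the state.
- bot.get_state(): the state, without advancing time (a new reading comes with each control period).
- bot.read_camera(name): name is "scene" or "side" or "wrist"; returns a dict with "color" (384x512x3 uint8, red, green, blue), "depth" (384x512 float32, m along the optical axis (not along the pixel's ray), 0 where there is no reading), "intrinsics" (3x3 intrinsics, pixels), "dist_coeffs" ([k1, k2, p1, p2, k3] as OpenCV has them; the pictures are not rectified), "rvec" (rotation vector, rad) and "tvec" (3), from world to camera coordinates, as OpenCV has them; the wrist camera has in their place "hand_eye" (4x4, takes a point from camera to tool coordinates, whose origin is the TCP and whose axes are the flange's). Camera axes: x right, y down, z forward; pixel columns grow to the right and rows downward; lengths in m; the calibration is good to about 2 mm. A picture is of the moment at which its call begins: read the wrist's pose just before it.
- bot.job_done(): hands the job in; it is judged then, once.
The state is a dict: "time": time; "joint_positions": joint angles; "qvel": joint speeds; "joint_efforts": joint torques, N m; "tool_pos": TCP position; "eef_rot": TCP orientation; "force": force on the tool from outside, world axes, zero at the start; "ft_torque": the same for the moment, N m; "finger_gap": finger opening in m; "grip_force": force on a finger pad.
Only numpy, scipy, OpenCV 4.12 (cv2) and the standard library are available. Lean on these libraries where they do the work, as an engineer would, in place of code of your own. Each camera call takes 0.05 s, during which the arm holds its last target. There are 200 camera calls.

### The job

Take the two-pin T-handle spanner off its wooden rest, engage both of its pins fully in two opposite holes of the bayonet ring that retains the bearing, and turn the ring clockwise (seen from above) until its lugs are fully under the claws, hard against the stops. Put the spanner back upright in the groove of its rest, and slide the keeper fully home so that its tongue locks the ring by its notch. Turn the ring only with the spanner, and leave the bottle and the tape rolls where they are.

Things in the scene. Friction and masses are not known exactly. Their poses are not given: they have to be found in the camera images.
- carrier: Heavy grey bearing carrier, fixed on the bench: round flange 170 mm across, body 138 mm across, seat 50 mm up on which the ring lies. Origin at the centre of its underside, z up. The keeper is on its -x side. Three claws (tops 62.5 mm up, radius 54.5 to 69 mm) stand round the ring at 0, 120 and 240 degrees from its x axis, each with a stop web at its clockwise end.
- ring_face (a point): Centre of the top face of the bright steel bayonet ring (104 mm outside, 44 mm bore, 12 mm thick), 62 mm above the bench on its vertical turning axis. Frame turns with the ring, z up. Four through holes, 12 mm wide and 12 mm deep, lie 40 mm out on its +x, -x, +y and -y axes; any two facing holes fit the spanner. A 14 mm wide notch for the keeper is in the rim midway between the -x and -y holes.
- lock_ring (a joint): Angle of the ring (rad), growing clockwise seen from above. It starts between 0 and 0.38; 1.047 is the hard stop, lugs fully under the claws and notch in front of the keeper. Stiff: about 0.22 N m of friction, stays where it is left.
- pin_spanner: Two-pin T-handle face spanner, dark steel, about 0.4 kg, loose. Origin midway between the pin tips, z up along the shank, x along crossbar and handle (same both ways round). Two 8 mm pins with tapered tips point down at x = +40 and -40 mm, z 0 to 11 mm; crossbar 101 x 25 x 10 mm at z 11 to 21; shank 16 mm thick. Seated in the ring, its crossbar lies on the ring's face, pin tips 11 mm below it.
- pin_a (a point): Tip of the spanner's pin at its +x end.
- pin_b (a point): Tip of the spanner's pin at its -x end.
- spanner_rest: The spanner's rest, fixed on the bench: wooden block 62 mm (x) by 74 mm (y) on a steel foot 118 x 92 x 6 mm. Origin at the centre of its underside. A groove along x in its top has its floor 40 mm up, 30 mm wide (40 mm at the lips, which are 8 mm high). The crossbar lies along the groove; the pins hang down outside the block's two ends, 5 mm clear of each when centred.
- rest_seat (a point): Middle of the groove's floor, 40 mm above the bench. With the spanner in place its origin is 11 mm below this point.
- keeper (a joint): Slide of the keeper (m): 0 to 0.002 out, as it starts; 0.012 fully home, tongue in the ring's notch. It moves along the carrier's +x axis, towards the ring's axis, against about 2.5 N of friction and stays where it is left. The ring's rim stops it at about 0.006 unless the notch stands in front of it (ring at its stop).
- keeper_grip (a point): Centre of the top of the keeper's upright dark steel grip, 88 mm above the bench; axes as the carrier's. The grip is 12 mm (x) by 14 mm (y), 27 mm high; pinch it across y from above or push it along +x. Beside it, from 11 mm off, stand guide cheeks whose screw heads are 67 mm above the bench.
- glue_bottle: Bystander: white glue bottle, 45 mm across, 88 mm tall, loose; leave it alone. Origin at the centre of its underside.
- tape_yellow: Bystander: roll of tape lying flat, 100 mm across, 48 mm high, loose; leave it alone. Origin at the centre of its underside.
- tape_blue: Bystander: roll of tape lying flat, 84 mm across, 19 mm high, loose; leave it alone. Origin at the centre of its underside.
- spanner_handle (a point): Middle of the spanner's handle, 72 mm above the pin tips; axes as the spanner's. The handle is 100 mm long (x), 18 mm wide (y), 20 mm high (z, 10 mm above and below this point). Grip it here across y, from above.

How it is judged:
By the outcome, as a careful person would: the job done as asked, in the order asked, and still so for the second after the job is handed in, with the robot touching nothing.
It also fails if it takes over 53 s, if anything falls off the work surface, if the arm or the gripper's body presses on something with over 40 N, if the wrist force passes 120 N, or if a joint passes its speed limit or range.

## Working session

There is one attempt and no reset: what is moved stays moved. The work goes in short steps, Python scripts to look and compute and a shell command to move; the robot and the scene stay as the last step left them, time stands still between calls to the robot, and variables do not carry over. Pictures are saved under pics/ and viewed, at most 13 in all, crops included, and the job is handed in when it is done.

```bash
mkdir -p pics
cat > h.py <<'E'
import numpy as np, cv2
from scipy.spatial.transform import Rotation as R
from bench import bot
def cam(n):
    s=bot.get_state(); c=bot.read_camera(n)
    if n=="wrist":
        w,x,y,z=s["eef_rot"]; T=np.eye(4); T[:3,:3]=R.from_quat([x,y,z,w]).as_matrix(); T[:3,3]=s["tool_pos"]
        c["T"]=T@np.array(c["hand_eye"])
    else:
        T=np.eye(4); Rm=cv2.Rodrigues(np.array(c["rvec"],float))[0]; T[:3,:3]=Rm.T; T[:3,3]=-Rm.T@np.array(c["tvec"],float).ravel(); c["T"]=T
    return c
def ray(c,uv):
    p=cv2.undistortPoints(np.array(uv,float).reshape(-1,1,2),np.array(c["intrinsics"]),np.array(c["dist_coeffs"])).reshape(-1,2)
    return np.c_[p,np.ones(len(p))]
def cloud(c):
    h,w=c["depth"].shape; uv=np.stack(np.meshgrid(np.arange(w),np.arange(h)),-1).reshape(-1,2)
    P=ray(c,uv)*c["depth"].reshape(-1,1); return (P@c["T"][:3,:3].T+c["T"][:3,3]).reshape(h,w,3)
def onz(c,uv,z):
    d=ray(c,uv)@c["T"][:3,:3].T; o=c["T"][:3,3]; return o+d*((z-o[2])/d[:,2])[:,None]
def save(c,f,box=None,s=1):
    im=c["color"][:,:,::-1]
    if box: im=im[box[1]:box[3],box[0]:box[2]]
    cv2.imwrite(f,cv2.resize(im,None,fx=s,fy=s,interpolation=cv2.INTER_CUBIC))
E
python3 - <<'E'
from h import *
import pickle
C={n:cam(n) for n in ("scene","side","wrist")}
pickle.dump(C,open("c0.pkl","wb"))
for n in C: print(n,C[n]["T"].round(3).tolist(),np.array(C[n]["intrinsics"]).round(0).tolist())
cv2.imwrite("pics/a.png",np.vstack([np.hstack([cv2.resize(C[n]["color"][:,:,::-1],(400,300)) for n in ("side","wrist")]),np.zeros((0,800,3),np.uint8)]))
save(C["scene"],"pics/b.png",None,1.5)
print(bot.get_state())
E
```

```text
scene [[0.601, -0.553, 0.577, -0.004], [-0.8, -0.416, 0.433, -0.43], [0.001, -0.722, -0.692, 0.847], [0.0, 0.0, 0.0, 1.0]] [[457.0, 0.0, 254.0], [0.0, 457.0, 200.0], [0.0, 0.0, 1.0]]
side [[-0.478, 0.775, -0.414, 1.106], [0.878, 0.413, -0.24, 0.319], [-0.015, -0.478, -0.878, 1.205], [0.0, 0.0, 0.0, 1.0]] [[433.0, 0.0, 254.0], [0.0, 433.0, 199.0], [0.0, 0.0, 1.0]]
wrist [[0.247, 0.917, 0.313, 0.079], [0.969, -0.233, -0.081, 0.65], [-0.002, 0.324, -0.946, 0.373], [0.0, 0.0, 0.0, 1.0]] [[277.0, 0.0, 252.0], [0.0, 277.0, 191.0], [0.0, 0.0, 1.0]]
{'time': 0.15, 'joint_positions': array([ 1.14691328e+00,  2.45676609e-01,  1.55874424e+00,  1.86616764e-07,
        1.33867225e+00, -1.74100824e-01]), 'qvel': array([-0.00053785, -0.0012004 , -0.00576469, -0.00102722,  0.00113151,
        0.00033055]), 'joint_efforts': array([ 1.24867012e-03, -4.29988682e+01, -3.26551902e+01, -9.05976640e-05,
        3.49472626e-03,  7.30888587e-06]), 'tool_pos': array([0.16049273, 0.62943622, 0.23041326]), 'eef_rot': array([-2.21070855e-04,  1.24566680e-01,  9.92210955e-01, -7.16913886e-04]), 'force': array([ 0.12594613, -0.79371459,  0.09706456]), 'ft_torque': array([ 0.03705625,  0.01435804, -0.00586508]), 'grip_force': 0.0, 'finger_gap': 0.08539312088715947}
```

View pics/b.png

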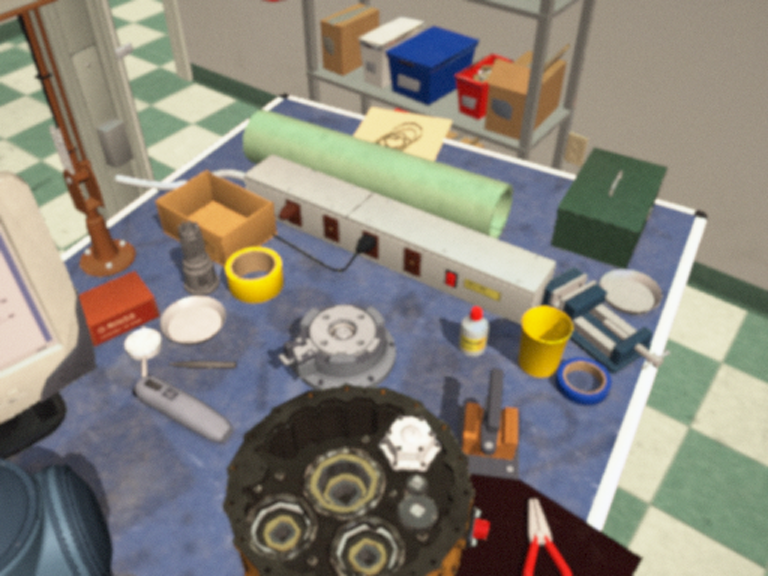

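View pics/a.png

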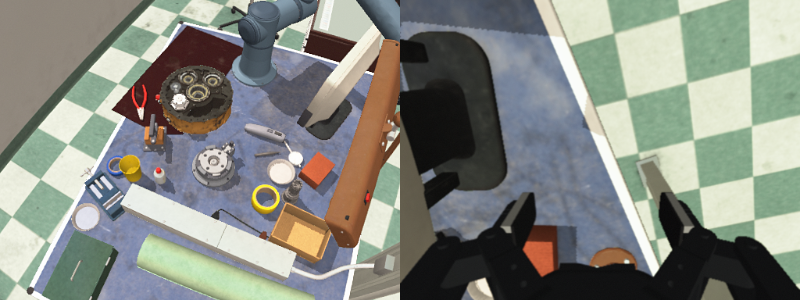

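The scene view shows the carrier around (345,345), its keeper at (292,358), and the spanner on its rest at (490,430), all in 1.5x pixels. The side view agrees. I'll measure them from depth next.

Run:
```python
from h import *
import pickle
C=pickle.load(open("c0.pkl","rb"))
for n,bs in (("scene",{"carrier":(185,195,268,262),"span":(300,240,350,320)}),("side",{"carrier":(235,170,310,245),"span":(180,145,220,200)})):
    c=C[n];X=cloud(c)
    for k,b in bs.items():
        P=X[b[1]:b[3],b[0]:b[2]].reshape(-1,3); P=P[P[:,2]>-.05]
        h=np.histogram(P[:,2],np.arange(-.02,.14,.01)); print(n,k,h[0])
        for lo,hi in ((.055,.068),(.068,.1),(.03,.05),(.095,.13)):
            Q=P[(P[:,2]>lo)&(P[:,2]<hi)]
            if len(Q)>5:
                r=cv2.minAreaRect(Q[:,:2].astype(np.float32)*1000); print("  ",lo,hi,len(Q),Q.mean(0).round(4),np.round(r[0]),np.round(r[1]),round(r[2],1))
print(onz(C["scene"],[[345/1.5,330/1.5],[290/1.5,352/1.5]],.062).round(3), onz(C["side"],[[213*1.28,160*1.28]],.062).round(3))
save(C["side"],"pics/c.png",(130,120,330,260),4)
```

```text
scene carrier [   0  540 1511  381  264  186  288  774 1311   23   34    3   38  193
    0]
   0.055 0.068 1650 [0.5438 0.069  0.0619] [544.  76.] [131. 160.] 36.3
   0.068 0.1 70 [0.4685 0.0958 0.0806] [513.  98.] [105.  36.] 12.9
   0.03 0.05 474 [0.5216 0.0426 0.0421] [552.  65.] [157. 137.] 23.1
   0.095 0.13 231 [ 0.4447 -0.0457  0.1114] [445. -42.] [ 18. 126.] 37.1
scene span [   0  659 1606   93   79  118  620  137    1    0    0   27  203  440
    0]
   0.055 0.068 10 [ 0.5453 -0.1996  0.0571] [ 547. -198.] [12.  2.] 31.8
   0.068 0.1 27 [ 0.4953 -0.2238  0.0975] [ 492. -222.] [153.  33.] 12.1
   0.03 0.05 738 [ 0.5449 -0.2116  0.0452] [ 550. -209.] [95. 75.] 26.1
   0.095 0.13 666 [ 0.4961 -0.2139  0.1099] [ 504. -208.] [192.  54.] 6.4
side carrier [   1 1925 1223  428  209   66  349  628  732    9   19    2    0    0
    0]
   0.055 0.068 1102 [0.5499 0.0723 0.061 ] [544.  72.] [150. 135.] 21.4
   0.068 0.1 36 [0.4708 0.0983 0.0799] [479.  96.] [34. 36.] 67.1
   0.03 0.05 415 [0.5738 0.0777 0.0454] [559.  69.] [139. 137.] 13.6
side span [  0 383 977  88  44  64 278 100  19  31   3  18 103  82   0]
   0.055 0.068 29 [ 0.4991 -0.1894  0.0605] [ 518. -203.] [ 54. 122.] 69.0
   0.068 0.1 56 [ 0.5069 -0.1846  0.0816] [ 528. -191.] [ 37. 142.] 83.8
   0.03 0.05 342 [ 0.5514 -0.2009  0.0444] [ 522. -211.] [160.  88.] 5.7
   0.095 0.13 200 [ 0.551  -0.2031  0.1083] [ 533. -205.] [ 67. 130.] 82.1
[[0.56  0.064 0.062]
 [0.473 0.102 0.062]] [[0.557 0.066 0.062]]
```

View pics/c.png

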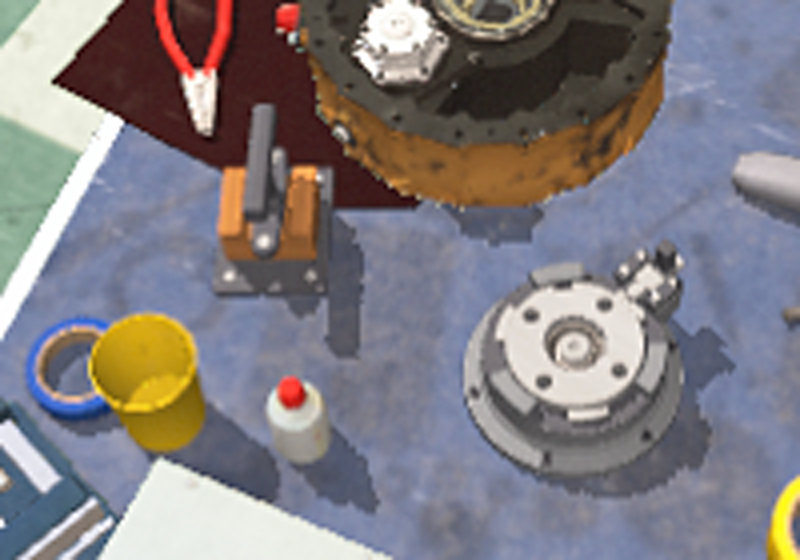

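The side crop shows the ring with its four holes at (530,315), (605,303), (543,382) and (620,370). The keeper is at (665,258), and the spanner sits on its rest at (262,190). Before sweeping the arm I'll check for tall obstacles.

Run:
```python
from h import *
import pickle
C=pickle.load(open("c0.pkl","rb"))
P=np.vstack([cloud(C[n]).reshape(-1,3)[(C[n]["depth"]>0).ravel()] for n in C])
print("max height cm, rows x from -0.2 step .1, cols y from -.5 to .9")
for x in np.arange(-.2,1.1,.1):
    r=[]
    for y in np.arange(-.5,.9,.1):
        Q=P[(abs(P[:,0]-x-.05)<.05)&(abs(P[:,1]-y-.05)<.05)]
        r.append("%4d"%(np.percentile(Q[:,2],99)*100) if len(Q)>5 else "   .")
    print("%.1f"%x,*r)
```

```text
max height cm, rows x from -0.2 step .1, cols y from -.5 to .9
-0.2    1    0    0    0    .   33   33    0    0    0    0  -75  -75  -75
-0.1    0    1    1    1   36   35   29    0    5   40    0    0  -75  -75
0.0    0    0    0    1   35   35    0    0   60   60    0    0  -75  -75
0.1    0    0    0   11   27    0    0    0   57   58   31   32   31  -75
0.2    1    0   11   11   11   11    2   17   40   60    0    0  -75  -75
0.3    1    1   12   14   11   11    3    4    4   60   56    0  -75  -75
0.4    1    1   11   14   11    9    7    1    5   60   57   14  -75  -75
0.5    0    0   11   11    2    6    6    5   13   66   63    1   39   37
0.6    .    0    7    8    8    6    5    5    7   61   57    2   39  -74
0.7    .    4    9    9    9    9    9    9    9   61   58    2   37   33
0.8    .    4    6    9    9    9    9   10   11   61   57    0    0  -75
0.9  -75    1    5    5    0   12   12   12   12   12   12    0    0  -75
1.0  -75    0    9    9    9   11   10    9    .    .    .    0    0  -75
```

Run:
```python
from h import *
import pickle
C=pickle.load(open("c0.pkl","rb"))
save(C["side"],"pics/d.png",(250,0,512,300),2)
X=cloud(C["side"])
for u,v in ((490,60),(470,120),(460,200),(440,280),(500,140),(430,100),(470,60),(390,20),(350,40),(420,30),(480,10),(440,10),(500,10)): print(u,v,X[v,u].round(3))
```

```text
490 60 [0.292 0.433 0.597]
470 120 [0.481 0.429 0.596]
460 200 [0.667 0.452 0.606]
440 280 [0.815 0.461 0.61 ]
500 140 [0.484 0.497 0.583]
430 100 [0.265 0.354 0.395]
470 60 [0.067 0.416 0.403]
390 20 [-0.15   0.141  0.272]
350 40 [0.023 0.061 0.278]
420 30 [-0.38   0.233  0.105]
480 10 [0.097 0.383 0.58 ]
440 10 [-0.565  0.273  0.1  ]
500 10 [0.092 0.427 0.599]
```

View pics/d.png

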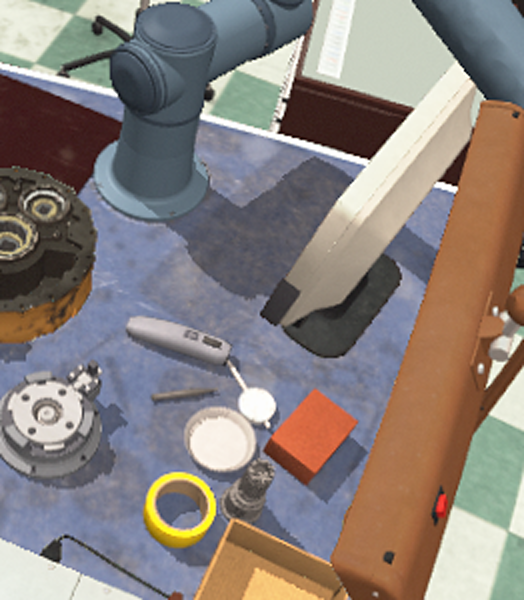

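The side crop shows a beige monitor, with its foot at (340,310), and a brown lamp head along the right edge. Both lie between the start pose and the work, so I need their extents.

Run:
```python
from h import *
import pickle
C=pickle.load(open("c0.pkl","rb"))
for n in ("scene","side","wrist"):
  P=cloud(C[n]).reshape(-1,3)[(C[n]["depth"]>0).ravel()]; P=P[P[:,2]>.12]
  print(n,"y cols .0.. .8 step .05; minz-maxz cm")
  for x in np.arange(-.1,1.0,.05):
    r=[]
    for y in np.arange(.1,.75,.05):
        Q=P[(abs(P[:,0]-x-.025)<.025)&(abs(P[:,1]-y-.025)<.025)]
        r.append("%2d-%2d"%(np.percentile(Q[:,2],2)*100,np.percentile(Q[:,2],98)*100) if len(Q)>3 else "  .  ")
    print("%5.2f"%x,*r)
```

```text
scene y cols .0.. .8 step .05; minz-maxz cm
-0.10   .     .     .     .     .     .     .     .     .     .     .     .     .  
-0.05   .     .     .     .     .     .     .     .     .     .     .     .     .  
 0.00   .     .     .     .     .     .     .     .     .     .     .     .     .  
 0.05   .     .     .     .     .     .     .     .     .     .     .     .     .  
 0.10   .     .     .     .   12-13   .     .     .     .     .     .     .     .  
 0.15   .     .     .     .   12-23   .     .     .     .     .     .     .     .  
 0.20   .     .     .   12-13 12-34   .     .     .     .     .     .     .     .  
 0.25   .     .     .   12-19 15-39 38-39   .     .     .     .     .     .     .  
 0.30   .     .     .     .     .     .     .     .     .     .     .     .     .  
 0.35   .     .     .     .     .     .     .     .     .     .     .     .     .  
 0.40   .     .     .     .     .     .     .   50-51 51-52   .     .     .     .  
 0.45   .     .     .     .     .     .     .   50-51 51-51 12-47 12-19   .     .  
 0.50   .     .     .     .     .   12-13 12-13 
[... 3872 characters left out ...]
   .     .     .     .     .  
 0.60   .     .     .     .     .     .     .     .     .     .     .     .     .  
 0.65   .     .     .     .     .     .     .     .     .     .     .     .     .  
 0.70   .     .     .     .     .     .     .     .     .     .     .     .     .  
 0.75   .     .     .     .     .     .     .     .     .     .     .     .     .  
 0.80   .     .     .     .     .     .     .     .     .     .     .     .     .  
 0.85   .     .     .     .     .     .     .     .     .     .     .     .     .  
 0.90   .     .     .     .     .     .     .     .     .     .     .     .     .  
 0.95   .     .     .     .     .     .     .     .     .     .     .     .     .
```

```bash
python3 -m inch '0 0 0 -0.0125 0 0.05 1;0 0 0 -0.0125 0 0.05 1;0 0 0 -0.0125 0 0.05 1;0 0 0 -0.0125 0 0.05 1;0 0 0 -0.0125 0 0.05 1;0 0 0 0 0 0.05 1'; python3 -c "
from bench import bot; print(bot.get_state()['joint_positions'])"
```

```text
time: 0.65
tool_pos: [0.1089, 0.6294, 0.4732]
eef_rot: [-0.0, 0.124, 0.992, -0.0]
force: [-0.2, 0.2, 0.4]
finger_gap: 0.0857
grip_force: 0.0
[ 1.22209397e+00  1.37269338e-01  1.25114222e+00  6.01820872e-04
  1.75344628e+00 -1.00689181e-01]
```

```bash
python3 -m inch '0 0 0 0 -0.045 0.005 1;0 0 0 0 -0.05 0.005 1;0 0 0 0 -0.05 0 1;0 0 0 0 -0.05 0 1;0 0 0 0 -0.05 0 1;0 0 0 0 -0.05 0 1;0 0 0 0 -0.035 0 1'; python3 -c "
from bench import bot; print(bot.get_state()['joint_positions'])"
```

```text
time: 1.23
tool_pos: [0.1101, 0.3634, 0.4792]
eef_rot: [0.0, 0.125, 0.992, 0.0]
force: [1.1, -0.5, 0.0]
finger_gap: 0.0854
grip_force: 0.0
[ 9.75782406e-01 -5.03745481e-01  1.79682178e+00 -3.77936257e-04
  1.84794445e+00 -3.45289337e-01]
```

```bash
python3 -m inch '0 0 0 0.0406 -0.026 0 1;0 0 0 0.0406 -0.026 0 1;0 0 0 0.0406 -0.026 0 1;0 0 0 0.0406 -0.026 0 1;0 0 0 0.03 -0.04 0 1;0 0 0 0.03 -0.04 0 1;0 0 0 0.03 -0.04 0 1;0 0 0 0.03 -0.04 0 1;0 0 0 0.03 -0.04 0 1' && python3 -m inch '0 0 0 0.04 -0.03 -0.01 1;0 0 0 0.04 -0.03 -0.03 1;0 0 0 0.03 -0.03 -0.03 1;0 0 0 0.03 -0.03 -0.03 1;0 0 0 0.03 -0.02 -0.04 1;0 0 0 0.02 -0.02 -0.04 1;0 0 0 0.01 -0.02 -0.04 1;0 0 0 0 0 0 1;0 0 0 0 0 0 1'
python3 - <<'E'
from h import *
import pickle
c=cam("wrist"); pickle.dump(c,open("w1.pkl","wb")); save(c,"pics/e.png",None,1.5)
E
```

```text
time: 1.98
tool_pos: [0.3612, 0.1207, 0.4792]
eef_rot: [0.0, 0.125, 0.992, 0.0]
force: [0.0, 0.7, 0.1]
finger_gap: 0.0856
grip_force: 0.0
time: 2.73
tool_pos: [0.5154, -0.0184, 0.3049]
eef_rot: [-0.003, 0.125, 0.992, 0.0]
force: [0.2, 1.4, 1.4]
finger_gap: 0.0856
grip_force: 0.0
```

View pics/e.png

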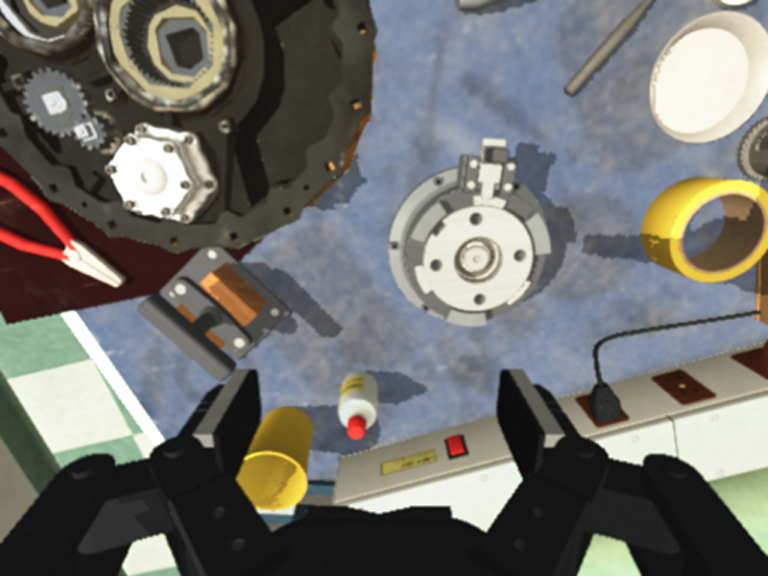

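The wrist view (1.5x pixels) shows ring holes at (476,219), (435,265), (480,299) and (520,255). The keeper grip top is near (492,143). The spanner handle runs from about (145,300) to (232,372). Next I'll refine these from the pixels and depth.

Run:
```python
from h import *
import pickle
c=pickle.load(open("w1.pkl","rb")); X=cloud(c)
g=cv2.cvtColor(c["color"],cv2.COLOR_RGB2GRAY).astype(float)
H=[]
for u,v in ((476,219),(435,265),(480,299),(520,255)):
    u,v=u/1.5,v/1.5; a,b=int(u)-6,int(v)-6; w=np.clip(150-g[b:b+14,a:a+14],0,None); yy,xx=np.mgrid[b:b+14,a:a+14]
    H.append([(w*xx).sum()/w.sum(),(w*yy).sum()/w.sum()])
h=onz(c,H,.062); print(h.round(4)); ctr=h[:,:2].mean(0); print("ctr",ctr.round(4), np.linalg.norm(h[:,:2]-ctr,axis=1).round(4), np.degrees(np.arctan2(*(h[:,:2]-ctr).T[::-1])).round(1))
P=X.reshape(-1,3)
m=(np.linalg.norm(P[:,:2]-ctr,axis=1)<.13)
Q=P[m&(P[:,2]>.078)&(P[:,2]<.1)]; print("grip",len(Q),Q.mean(0).round(4),np.percentile(Q,[3,97],axis=0).round(4))
k=Q[Q[:,2]>.084]; print(k.mean(0), (k.min(0)+k.max(0))/2, np.degrees(np.arctan2(*(ctr-k[:,:2].mean(0))[::-1])), np.linalg.norm(ctr-k[:,:2].mean(0)))
Q=P[m&(P[:,2]>.060)&(P[:,2]<.066)]; print("z ring",np.median(Q[:,2]))
F=P[m&(P[:,2]>.003)&(P[:,2]<.02)]; print("flange",np.median(F[:,2]), cv2.minEnclosingCircle(F[np.linalg.norm(F[:,:2]-ctr,axis=1)<.09][:,:2].astype(np.float32)))
m=(np.linalg.norm(P[:,:2]-[.545,-.205],axis=1)<.09)
Q=P[m&(P[:,2]>.103)&(P[:,2]<.122)]; r=cv2.minAreaRect(Q[:,:2].astype(np.float32)*1000); print("handle",len(Q),np.median(Q[:,2]),Q.mean(0).round(4),r)
e=np.linalg.svd(Q[:,:2]-Q[:,:2].mean(0),full_matrices=False)[2][0]; print("dir",e,np.degrees(np.arctan2(e[1],e[0])))
Q=P[m&(P[:,2]>.042)&(P[:,2]<.052)]; print("block",cv2.minAreaRect(Q[:,:2].astype(np.float32)*1000),np.median(Q[:,2]))
Q=P[m&(P[:,2]>.003)&(P[:,2]<.010)]; print("foot",cv2.minAreaRect(Q[:,:2].astype(np.float32)*1000),np.median(Q[:,2]))
save(c,"pics/f.png",(85,155,220,260),5)
```

```text
[[0.5174 0.0722 0.062 ]
 [0.5518 0.0275 0.062 ]
 [0.5973 0.0622 0.062 ]
 [0.5622 0.1061 0.062 ]]
ctr [0.5572 0.067 ] [0.0402 0.0398 0.0404 0.0394] [172.5 -97.8  -6.8  82.6]
grip 123 [0.4659 0.0962 0.0871] [[0.4604 0.0901 0.0802]
 [0.4716 0.1034 0.0894]]
[0.46606096 0.09685298 0.08783323] [0.46618297 0.09738038 0.08723081] -18.13342506256459 0.09588892894132359
z ring 0.06198274636618545
flange 0.016326670356479556 ((0.5578711628913879, 0.06827801465988159), 0.08492978662252426)
handle 1422 0.11025386219269012 [ 0.5283 -0.1991  0.1097] ((525.189208984375, -199.70889282226562), (77.01210021972656, 137.74099731445312), 74.85579681396484)
dir [ 0.99240244 -0.12303415] -7.067244329009921
block ((548.5722045898438, -200.87522888183594), (101.24527740478516, 58.68093490600586), 27.811826705932617) 0.04852669666650433
foot ((531.8611450195312, -204.45062255859375), (156.643310546875, 131.57496643066406), 35.29719161987305) 0.00549430749223645
```

View pics/f.png

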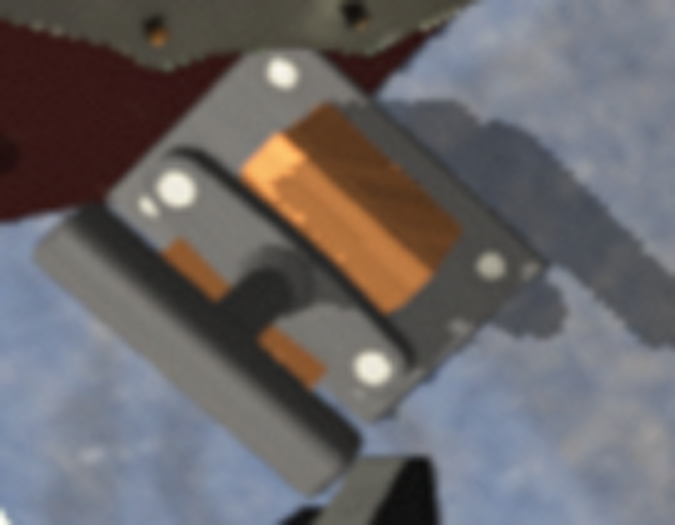

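The crop shows the handle's top as a light strip from (60,230) to (335,470), with crossbar screws at (177,190) and (372,368). I'll fit the handle alone.

Run:
```python
from h import *
import pickle
c=pickle.load(open("w1.pkl","rb")); X=cloud(c)
B=X[193:256,90:160].reshape(-1,3)
Q=B[(B[:,2]>.107)&(B[:,2]<.115)&(B[:,1]<-.14)]
print(len(Q),np.median(Q[:,2]))
r=cv2.minAreaRect(Q[:,:2].astype(np.float32)*1000);print("top",r)
q=np.array([[35,250],[310,495],[360,450],[92,205]])/5+[85,155]
t=onz(c,q-.4,.111); print(t.round(4),t.mean(0))
s=onz(c,np.array([[177,190],[372,368]])/5+[85,155]-.4,.05+.002); print("bar screws",s.round(4),s.mean(0),np.degrees(np.arctan2(*(s[1]-s[0])[1::-1])),np.linalg.norm(s[1]-s[0]))
f=onz(c,np.array([[282,74],[490,266]])/5+[85,155]-.4,.007);print("foot screws",f.round(4))
for n in ("scene","side"):
    C=pickle.load(open("c0.pkl","rb"))[n];Y=cloud(C).reshape(-1,3)
    Q=Y[(Y[:,2]>.106)&(Y[:,2]<.116)&(Y[:,1]<-.14)&(Y[:,0]>.50)&(np.linalg.norm(Y[:,:2]-[.545,-.205],axis=1)<.08)]
    print(n,len(Q),np.median(Q[:,2]),cv2.minAreaRect(Q[:,:2].astype(np.float32)*1000))
```

```text
917 0.11029388844607357
top ((551.6177978515625, -207.1797332763672), (100.24867248535156, 19.58856773376465), 29.226259231567383)
[[ 0.5103 -0.233   0.111 ]
 [ 0.5963 -0.1906  0.111 ]
 [ 0.5865 -0.1722  0.111 ]
 [ 0.5025 -0.2136  0.111 ]] [ 0.54892005 -0.20235196  0.111     ]
bar screws [[ 0.5163 -0.2246  0.052 ]
 [ 0.5867 -0.1887  0.052 ]] [ 0.5515075  -0.20665515  0.052     ] 27.03881984894058 0.07897517587549654
foot screws [[ 0.4969 -0.2014  0.007 ]
 [ 0.5777 -0.1578  0.007 ]]
scene 335 0.11074972230365088 ((550.9404907226562, -205.82803344726562), (100.57015228271484, 18.142749786376953), 27.261688232421875)
side 152 0.11003229735087827 ((553.5916137695312, -207.32766723632812), (99.76912689208984, 18.219364166259766), 27.049135208129883)
```

```bash
python3 -m inch '0 0 -1 0.0046 -0.0236 -0.0131 0.5;0 0 -1 0.0046 -0.0236 -0.0131 0.5;0 0 -1 0.0046 -0.0236 -0.0131 0.5;0 0 -1 0.0046 -0.0236 -0.0131 0.5;0 0 -1 0.0046 -0.0236 -0.0131 0.5;0 0 -1 0.0046 -0.0236 -0.0131 0.5;0 0 -1 0.0046 -0.0236 -0.0131 0.5;0 0 -1 0.0046 -0.0236 -0.0131 0.5;0 0 -1 0.0046 -0.0236 -0.0131 0.5;0 0 -1 0.0046 -0.0236 -0.0131 0.5' && python3 -m inch '0 0 -1 0 0 0 0.5;0 0 -1 0 0 0 0.5;0 0 -1 0 0 0 0.5;0 0 -1 0 0 0 0.5;0 0 -1 0 0 0 0.5;0 0 -1 0 0 0 0.5;0 0 -1 0 0 0 0.5;0 0 -1 0 0 0 0.5;0 0 -1 0 0 0 0.5;0 0 -1 0 0 0 0.5' && python3 -m inch '0 0 -1 0 0 0 0.5;0 0 -1 0 0 0 0.5;0 0 -1 0 0 0 0.5;0 0 -1 0 0 0 0.5;0 0 -0.19 0 0 0 0.5;0 0 0 0 0 0 0.5'
cat >> h.py <<'E'
def pose():
    s=bot.get_state(); w,x,y,z=s["eef_rot"]; M=R.from_quat([x,y,z,w]).as_matrix()
    print("t",s["time"],"tcp",s["tool_pos"].round(4),"yaw_y",np.degrees(np.arctan2(M[1,1],M[0,1])).round(2),"tilt",M[:2,2].round(4),"J6",s["joint_positions"][5].round(2),"F",s["force"].round(1),"M",s["ft_torque"].round(2),"gap",round(s["finger_gap"],4),"grip",round(s["grip_force"],1))
E
python3 - <<'E'
from h import *
import pickle
pose()
c=pickle.load(open("w1.pkl","rb")); P=cloud(c).reshape(-1,3)
P=P[(P[:,2]>.07)]; D=P[:,:2]-[.552,-.2068]; a=np.radians(27.1); u=D@[np.cos(a),np.sin(a)]; v=D@[-np.sin(a),np.cos(a)]
for lo in range(20,110,10):
    m=(v>lo/1000)&(v<(lo+10)/1000)&(abs(u)<.02); print(lo,m.sum(),P[m,2].max() if m.any() else 0)
E
```

```text
time: 3.62
tool_pos: [0.555, -0.2077, 0.2055]
eef_rot: [0.003, 0.586, 0.81, 0.0]
force: [0.0, 0.3, 0.4]
finger_gap: 0.0425
grip_force: 0.0
time: 4.45
tool_pos: [0.5549, -0.2067, 0.206]
eef_rot: [0.002, 0.903, 0.43, 0.002]
force: [-0.3, -1.0, 0.8]
finger_gap: 0.0424
grip_force: 0.0
time: 4.95
tool_pos: [0.5545, -0.2068, 0.2049]
eef_rot: [0.002, 0.972, 0.235, 0.002]
force: [0.3, 0.2, -0.0]
finger_gap: 0.0426
grip_force: 0.0
t 4.95 tcp [ 0.5545 -0.2068  0.2049] yaw_y -62.76 tilt [ 0.0038 -0.0022] J6 0.55 F [ 0.3  0.2 -0. ] M [-0.06 -0.01  0.01] gap 0.0426 grip 0.0
20 0 0
30 0 0
40 0 0
50 0 0
60 0 0
70 0 0
80 0 0
90 0 0
100 0 0
```

```bash
python3 -m inch '0.02 0.04 0 -0.003 0 -0.04 0.5;0 0 0 0 0 -0.04 0.5;0 0 0 0 0 -0.04 0.5;0 0 0 0 0 -0.02 0.5;0 0 0 0 0 -0.013 0.5;0 0 0 0 0 0 0.5' && python3 -m inch '0 0 0 0 0 0 0.1;0 0 0 0 0 0 0.1;0 0 0 0 0 0 0.1;0 0 0 0 0 0 0.1;0 0 0 0 0 0 0.1;0 0 0 0 0 0 0.1;0 0 0 0 0 0 0.1' 80; python3 -c "
from h import *;pose()"
```

```text
time: 5.45
tool_pos: [0.55, -0.2063, 0.0782]
eef_rot: [-0.003, 0.972, 0.235, -0.003]
force: [-0.3, 0.1, -0.1]
finger_gap: 0.0427
grip_force: 0.0
time: 6.03
tool_pos: [0.5523, -0.2078, 0.0821]
eef_rot: [-0.0, 0.972, 0.234, -0.0]
force: [-0.4, 1.9, 6.8]
finger_gap: 0.0169
grip_force: 79.1
t 6.0333 tcp [ 0.5523 -0.2078  0.0821] yaw_y -62.9 tilt [-0.0004  0.0002] J6 0.55 F [-0.4  1.9  6.8] M [ 0.2   0.08 -0.02] gap 0.0169 grip 79.1
```

```bash
python3 -m inch '0 0 0 0 0 0.02 0.1;0 0 0 0 0 0.04 0.1;0 0 0 0 0 0.04 0.1;0 0 0 0 0 0.025 0.1;0 0 0 0 0 0 0.1;0 0 0 0 0 0 0.1' && python3 -m inch '0 0 0.969 0.0006 0.0344 0 0.1;0 0 0.969 0.0006 0.0344 0 0.1;0 0 0.969 0.0006 0.0344 0 0.1;0 0 0.969 0.0006 0.0344 0 0.1;0 0 0.969 0.0006 0.0344 0 0.1;0 0 0.969 0.0006 0.0344 0 0.1;0 0 0.969 0.0006 0.0344 0 0.1;0 0 0.969 0.0006 0.0344 0 0.1;0 0 0.969 0.0006 0.0344 0 0.1;0 0 0.969 0.0006 0.0344 0 0.1' && python3 -m inch '0 0 0 0 0 0 0.1;0 0 0 0 0 0 0.1;0 0 0 0 0 0 0.1;0 0 0 0 0 0 0.1'
python3 - <<'E'
from h import *
import pickle
pose()
c=cam("wrist"); pickle.dump(c,open("w2.pkl","wb")); save(c,"pics/g.png",None,1.5)
E
```

```text
time: 6.53
tool_pos: [0.5511, -0.2073, 0.1804]
eef_rot: [-0.001, 0.972, 0.234, -0.001]
force: [-0.6, -0.1, -4.7]
finger_gap: 0.0166
grip_force: 78.8
time: 7.37
tool_pos: [0.5536, 0.0695, 0.1764]
eef_rot: [-0.002, 0.75, 0.662, -0.004]
force: [0.1, -0.2, -2.2]
finger_gap: 0.0167
grip_force: 78.8
time: 7.7
tool_pos: [0.555, 0.0673, 0.1784]
eef_rot: [-0.001, 0.752, 0.659, -0.003]
force: [-0.6, 0.4, -3.5]
finger_gap: 0.0168
grip_force: 78.8
t 7.7 tcp [0.555  0.0673 0.1784] yaw_y -7.49 tilt [-0.0061 -0.0023] J6 0.05 F [-0.6  0.4 -3.5] M [ 0.02 -0.04  0.02] gap 0.0168 grip 78.8
```

View pics/g.png

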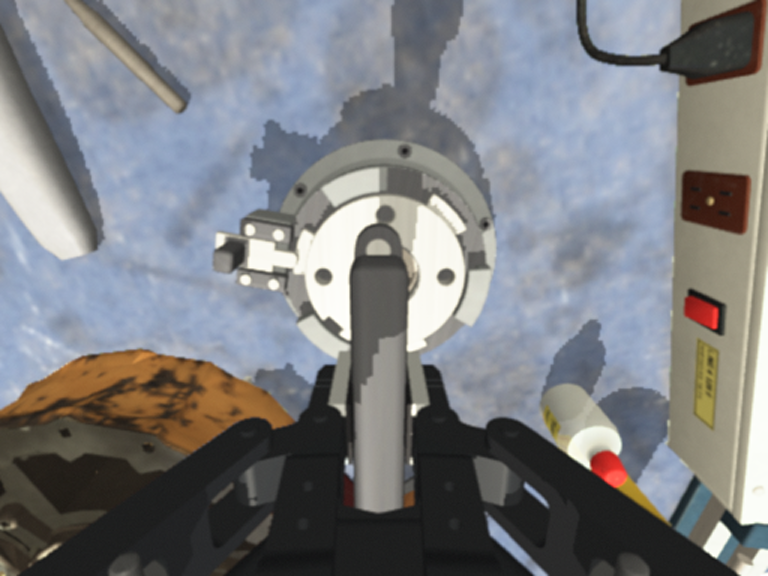

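The wrist view shows the spanner gripped, with its crossbar end at (378,235). The side holes are at (323,277) and (446,277), and the hole beyond the crossbar is at (385,214).

Run:
```python
from h import *
import pickle
c=pickle.load(open("w2.pkl","rb")); X=cloud(c)
g=cv2.cvtColor(c["color"],cv2.COLOR_RGB2GRAY).astype(float)
H=[]
for u,v in ((323,277),(446,277),(385,214)):
    u,v=u/1.5,v/1.5; a,b=int(u)-6,int(v)-6; w=np.clip(140-g[b:b+14,a:a+14],0,None); yy,xx=np.mgrid[b:b+14,a:a+14]
    H.append([(w*xx).sum()/w.sum(),(w*yy).sum()/w.sum()])
h=onz(c,H,.062)[:,:2]; print(h.round(4),"ctr",((h[0]+h[1])/2).round(4),"dir",np.degrees(np.arctan2(*(h[1]-h[0])[::-1])),np.linalg.norm(h[1]-h[0]), "third->ctr ang",np.degrees(np.arctan2(*(h[2]-(h[0]+h[1])/2)[::-1])))
B=X[150:345,228:285].reshape(-1,3)
zt=np.median(B[(B[:,2]>.19)&(B[:,2]<.23),2]); print("top z",zt)
Q=B[abs(B[:,2]-zt)<.004]; r=cv2.minAreaRect(Q[:,:2].astype(np.float32)*1000); print(r)
Q=B[(B[:,2]>.135)&(B[:,2]<.16)]; print("bar",len(Q),np.median(Q[:,2])); print(cv2.minAreaRect(Q[:,:2].astype(np.float32)*1000), Q[:,1].max(), Q[np.argmax(Q[:,1])])
save(c,"pics/i.png",(200,120,310,190),7)
```

```text
[[0.5186 0.0743]
 [0.5975 0.0638]
 [0.563  0.1077]] ctr [0.558 0.069] dir -7.611730940632807 0.07956429067862729 third->ctr ang 82.69520539756478
top z 0.20673853809014545
((556.4789428710938, 71.70697021484375), (90.7386474609375, 26.67078971862793), 77.42620086669922)
bar 575 0.14583126639151883
((559.6586303710938, 110.18657684326172), (13.778605461120605, 21.057823181152344), 84.953125) 0.11707648124973741 [0.55890301 0.11707648 0.14583723]
```

View pics/i.png

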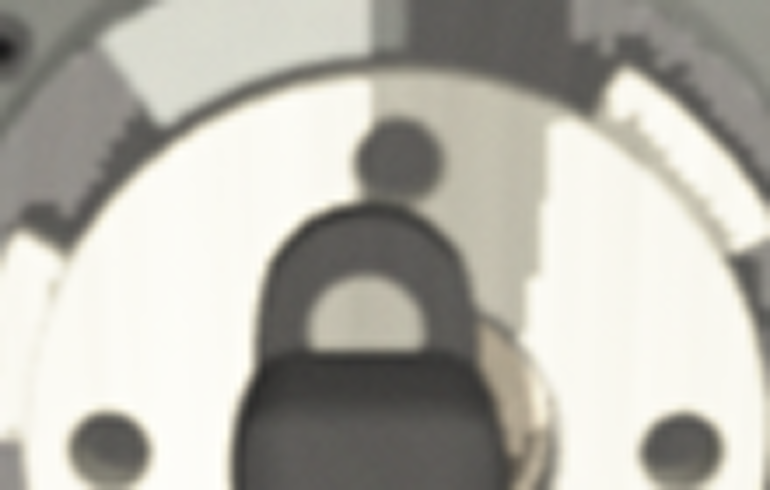

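The crop shows the pin-screw circle on the crossbar end at about (367,333), radius 61, with the target hole beyond it at (400,162).

Run:
```python
from h import *
import pickle
c=pickle.load(open("w2.pkl","rb"))
off=lambda x,y:[200+(x+.5)/7-.5,120+(y+.5)/7-.5]
s=onz(c,[off(367,333)],.147)[0]; print("screw",s)
e=onz(c,[off(366,204)],.146)[0]; print("bar end",e)
hd=np.array([np.cos(np.radians(82.5)),np.sin(np.radians(82.5))])
tcp=np.array([.555,.0673])
print("centre from screw",(s[:2]-.04*hd).round(4),"from end",(e[:2]-.0505*hd).round(4))
```

```text
screw [0.55946398 0.10669759 0.147     ]
bar end [0.56089456 0.11831528 0.146     ]
centre from screw [0.5542 0.067 ] from end [0.5543 0.0682]
```

```bash
python3 -m inch '0.02 -0.05 0 0.0035 0.0012 -0.02 0.1;0 0 0 0 0 -0.03 0.1;0 0 0 0 0 -0.02 0.1;0 0 0 0 0 0 0.1;0 0 0 0 0 0 0.1;0 0 0 0 0 0 0.1'; python3 -c "
from h import *
pose()
for i in range(4): bot.read_camera('side'); pose()"
```

```text
time: 8.25
tool_pos: [0.5592, 0.0685, 0.1248]
eef_rot: [0.001, 0.752, 0.66, 0.001]
force: [0.7, 0.5, -2.5]
finger_gap: 0.0167
grip_force: 78.6
t 8.25 tcp [0.5592 0.0685 0.1248] yaw_y -7.45 tilt [ 0.0029 -0.0003] J6 0.05 F [ 0.7  0.5 -2.5] M [ 0.01  0.03 -0.03] gap 0.0167 grip 78.6
t 8.3 tcp [0.5596 0.0686 0.1253] yaw_y -7.43 tilt [ 0.0038 -0.0004] J6 0.05 F [ 0.3 -0.3 -2.8] M [ 0.01 -0.03 -0.  ] gap 0.0169 grip 78.6
t 8.35 tcp [0.5596 0.0687 0.1255] yaw_y -7.42 tilt [ 0.0042 -0.0004] J6 0.05 F [ 0.5  0.3 -2.4] M [-0.02  0.01 -0.  ] gap 0.017 grip 78.6
t 8.4 tcp [0.5595 0.0689 0.1253] yaw_y -7.41 tilt [ 0.004  -0.0004] J6 0.05 F [ 0.3 -0.7 -2.6] M [-0.02 -0.02 -0.02] gap 0.017 grip 78.6
t 8.45 tcp [0.5593 0.0689 0.1251] yaw_y -7.4 tilt [ 0.0036 -0.0004] J6 0.05 F [ 0.1  0.9 -2.9] M [-0.02 -0.03  0.04] gap 0.0167 grip 78.6
```

```bash
python3 -m inch '0 0 0 0 0 0 0.1;0 0 0 0 0 0 0.1;0 0 0 0 0 0 0.1;0 0 0 0 0 0 0.1;0 0 0 0 0 0 0.1;0 0 0 0 0 0 0.1;0 0 0 0 0 0 0.1;0 0 0 0 0 0 0.1' >/dev/null
python3 - <<'E'
from h import *
import pickle
pose()
c=cam("wrist"); pose(); pickle.dump(c,open("w3.pkl","wb"));save(c,"pics/j.png",(190,90,330,200),5)
g=cv2.cvtColor(c["color"],cv2.COLOR_RGB2GRAY).astype(float)
E
```

```text
t 9.1167 tcp [0.5584 0.0691 0.1236] yaw_y -7.39 tilt [ 0.0009 -0.0002] J6 0.05 F [-1.2  0.1 -3.1] M [ 0.02 -0.01 -0.03] gap 0.0167 grip 78.6
t 9.1667 tcp [0.5584 0.0691 0.1237] yaw_y -7.39 tilt [ 0.001  -0.0002] J6 0.05 F [ 0.1  0.1 -2.4] M [ 0.01  0.04 -0.03] gap 0.0169 grip 78.6
```

View pics/j.png

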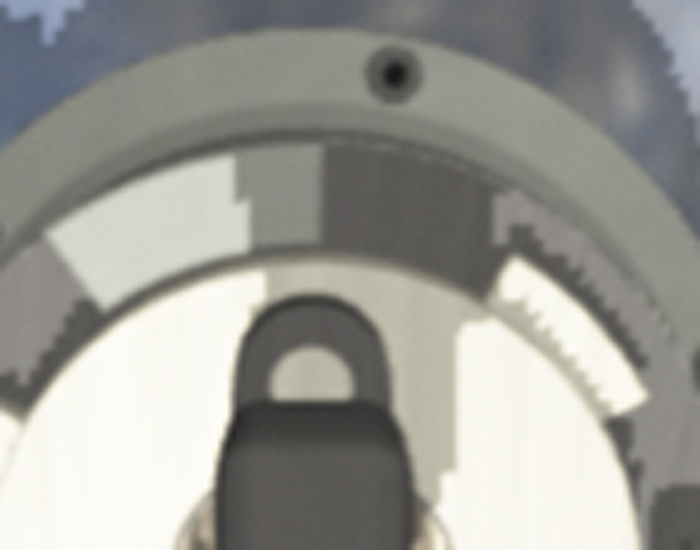

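The crop shows the crossbar centred over the ring and covering the hole, its rounded end at (312,297) and pin screw at (312,388). The ring's top edge passes near (330,258). I'll compare the ring's arc with the screw.

Run:
```python
from h import *
import pickle
from scipy.optimize import least_squares
c=pickle.load(open("w3.pkl","rb"))
off=lambda P:[[190+(x+.5)/5-.5,90+(y+.5)/5-.5] for x,y in P]
E=onz(c,off([[45,388],[70,355],[110,322],[160,293],[265,264],[330,258],[400,266],[470,290],[545,347],[600,410],[632,480]]),.062)[:,:2]
f=lambda p:np.linalg.norm(E-p[:2],axis=1)-.052
r=least_squares(f,[.558,.068],loss="soft_l1",f_scale=.0005); print("ring ctr",r.x.round(4),(f(r.x)*1000).round(1))
zb=.1237-.019*0-.082+.05
s=onz(c,off([[312,388]]),zb)[0];e=onz(c,off([[312,297]]),zb-.001)[0]
hd=np.array([np.cos(np.radians(82.6)),np.sin(np.radians(82.6))])
print("zb",zb,"spanner ctr",(s[:2]-.04*hd).round(4),(e[:2]-.0505*hd).round(4))
```

```text
ring ctr [0.5583 0.069 ] [-0.1  0.3  0.1 -0.1 -0.5 -0.1  0.2  0.4 -0.3  0.   0.1]
zb 0.0917 spanner ctr [0.5578 0.0687] [0.558  0.0698]
```

```bash
python3 -m inch '0 0 0 0 0 -0.006 0.1;0 0 0 0 0 -0.006 0.1;0 0 0 0 0 -0.006 0.1;0 0 0 0 0 0 0.1' && python3 -m inch '0 0 0 0 0 -0.005 0.1;0 0 0 0 0 -0.003 0.1;0 0 0 0 0 0 0.1;0 0 0 0 0 0 0.1;0 0 0 0 0 0 0.1;0 0 0 0 0 0 0.1'; python3 -c "
from h import *;pose()"
```

```text
time: 9.5
tool_pos: [0.5573, 0.0692, 0.1076]
eef_rot: [-0.001, 0.751, 0.66, -0.001]
force: [-0.5, -1.0, -3.2]
finger_gap: 0.0169
grip_force: 78.7
time: 10.0
tool_pos: [0.5589, 0.0691, 0.1041]
eef_rot: [0.001, 0.751, 0.66, 0.001]
force: [-3.8, 0.3, 4.8]
finger_gap: 0.0167
grip_force: 80.0
t 10.0 tcp [0.5589 0.0691 0.1041] yaw_y -7.38 tilt [ 0.0017 -0.0003] J6 0.05 F [-3.8  0.3  4.8] M [ 0.01  0.65 -0.04] gap 0.0167 grip 80.0
```

```bash
python3 -m inch '0 0 -0.4 0 0 -0.001 0.1;0 0 -0.7 0 0 0 0.1;0 0 -0.7 0 0 0 0.1;0 0 -0.7 0 0 0 0.1;0 0 -0.7 0 0 0 0.1;0 0 -0.7 0 0 0 0.1;0 0 -0.7 0 0 0 0.1;0 0 -0.7 0 0 0 0.1;0 0 -0.7 0 0 0 0.1;0 0 -0.7 0 0 0 0.1'; python3 -c "
from h import *;pose()"; python3 -m inch '0 0 -0.7 0 0 0 0.1;0 0 -0.7 0 0 0 0.1;0 0 -0.6 0 0 0 0.1;0 0 -0.4 0 0 0 0.1;0 0 -0.3 0 0 0 0.1;0 0 0 0 0 0 0.1;0 0 0 0 0 0 0.1'; python3 -c "
from h import *;pose()"
```

```text
time: 10.83
tool_pos: [0.5595, 0.0686, 0.1041]
eef_rot: [0.001, 0.927, 0.375, 0.001]
force: [-4.7, -2.4, 8.8]
finger_gap: 0.0166
grip_force: 80.5
t 10.8333 tcp [0.5595 0.0686 0.1041] yaw_y -45.91 tilt [ 0.0027 -0.0021] J6 0.72 F [-4.7 -2.4  8.8] M [-0.27  0.72  0.21] gap 0.0166 grip 80.5
time: 11.42
tool_pos: [0.5593, 0.0687, 0.1041]
eef_rot: [0.001, 0.969, 0.248, 0.001]
force: [-3.6, -0.5, 9.9]
finger_gap: 0.0166
grip_force: 80.5
t 11.4167 tcp [0.5593 0.0687 0.1041] yaw_y -61.24 tilt [ 0.0021 -0.002 ] J6 0.99 F [-3.6 -0.5  9.9] M [-0.21  0.73  0.01] gap 0.0166 grip 80.5
```

```bash
for i in 1; do python3 -m inch '0 0 -0.3 0 0 0 0.1;0 0 -0.3 0 0 0 0.1;0 0 0 0 0 0 0.1'; done; python3 -c "
from h import *;pose()";  python3 -m inch '0 0 -0.3 0 0 0 0.1;0 0 -0.3 0 0 0 0.1;0 0 0 0 0 0 0.1'; python3 -c "
from h import *;pose()"
```

```text
time: 11.67
tool_pos: [0.5594, 0.0688, 0.1041]
eef_rot: [0.001, 0.976, 0.219, 0.001]
force: [-4.3, -1.3, 8.8]
finger_gap: 0.0168
grip_force: 80.5
t 11.6667 tcp [0.5594 0.0688 0.1041] yaw_y -64.7 tilt [ 0.0021 -0.002 ] J6 1.05 F [-4.3 -1.3  8.8] M [-0.19  0.79  0.01] gap 0.0168 grip 80.5
time: 11.92
tool_pos: [0.5593, 0.069, 0.1041]
eef_rot: [0.002, 0.981, 0.192, 0.001]
force: [-4.5, 0.0, 8.7]
finger_gap: 0.017
grip_force: 82.5
t 11.9167 tcp [0.5593 0.069  0.1041] yaw_y -67.86 tilt [ 0.002  -0.0027] J6 1.11 F [-4.5  0.   8.7] M [0.   0.75 1.48] gap 0.017 grip 82.5
```

```bash
python3 -m inch '0 0 -0.2 0 0 0 0.1;0 0 0 0 0 0 0.1;0 0 0 0 0 0 0.1'; python3 -c "
from h import *;pose()"
```

```text
time: 12.17
tool_pos: [0.5593, 0.069, 0.1041]
eef_rot: [0.002, 0.983, 0.184, 0.001]
force: [-3.4, 0.5, 8.6]
finger_gap: 0.0167
grip_force: 87.3
t 12.1667 tcp [0.5593 0.069  0.1041] yaw_y -68.84 tilt [ 0.002  -0.0033] J6 1.13 F [-3.4  0.5  8.6] M [-0.02  0.73  1.95] gap 0.0167 grip 87.3
```

```bash
python3 -m inch '0 0 0.3 0 0 0 0.1;0 0 0.3 0 0 0 0.1;0 0 0 0 0 0 0.1;0 0 0 0 0 0.01 0.1;0 0 0 0 0 0.025 0.1;0 0 0 0 0 0.035 0.1;0 0 0 0 0 0.025 0.1;0 0 0 0 0 0 0.1;0 0 0 0 0 0 0.1;0 0 0 0 0 0 0.1'
python3 - <<'E'
from h import *
import pickle
pose()
c=cam("wrist"); pickle.dump(c,open("w4.pkl","wb")); 
S=cam("scene");D=cam("side"); pickle.dump((S,D),open("s4.pkl","wb"))
big=cv2.resize(c["color"][60:260,140:400][:,:,::-1],(520,400)); a=cv2.resize(D["color"][170:245,235:310][:,:,::-1],(280,280))
cv2.imwrite("pics/k.png",np.hstack([big,np.vstack([a,np.zeros((120,280,3),np.uint8)])]))
E
```

```text
time: 13.0
tool_pos: [0.5574, 0.0692, 0.1763]
eef_rot: [0.0, 0.978, 0.209, -0.001]
force: [0.1, -0.6, -3.0]
finger_gap: 0.017
grip_force: 79.0
t 13.0 tcp [0.5574 0.0692 0.1763] yaw_y -65.84 tilt [-0.0022 -0.0007] J6 1.07 F [ 0.1 -0.6 -3. ] M [-0.01 -0.04  0.07] gap 0.017 grip 79.0
```

View pics/k.png

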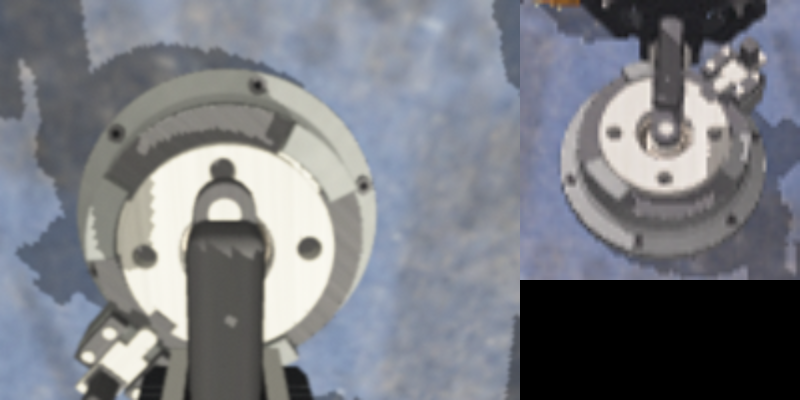

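The view shows the spanner clear of the ring, with holes at (145,256), (310,248) and (222,170). The notch at (160,322) sits in front of the keeper tongue. Next I'll check the ring angle and move to the rest.

```bash
python3 - <<'E'
from h import *
import pickle
c=pickle.load(open("w4.pkl","rb")); 
g=cv2.cvtColor(c["color"],cv2.COLOR_RGB2GRAY).astype(float)
H=[]
for u,v in ((145,256),(310,248),(222,167)):
    u,v=140+u/2,60+v/2; a,b=int(u)-6,int(v)-6; w=np.clip(140-g[b:b+13,a:a+13],0,None); yy,xx=np.mgrid[b:b+13,a:a+13]
    H.append([(w*xx).sum()/w.sum(),(w*yy).sum()/w.sum()])
h=onz(c,H,.062)[:,:2]; print(h.round(4),((h[0]+h[1])/2).round(4),np.linalg.norm(h[0]-h[1]),np.degrees(np.arctan2(*(h[1]-h[0])[::-1])),np.degrees(np.arctan2(*(h[2]-(h[0]+h[1])/2)[::-1])))
E
python3 -m inch '0 0 0.26 0 -0.02 0 0.1;0 0 0.26 0 -0.04 0 0.1;0 0 0 -0.001 -0.045 0 0.1;0 0 0 -0.001 -0.045 0 0.1;0 0 0 -0.001 -0.045 0 0.1;0 0 0 -0.001 -0.045 0 0.1;0 0 0 -0.001 -0.045 0 0.1;0 0 0 -0.001 -0.04 0 0.1;0 0 0 -0.001 -0.021 0 0.1' && python3 -m inch '0 0 0 0 0 0 0.1;0 0 0 0 0 0 0.1;0 0 0 0 0 0 0.1;0 0 0 0 0 0 0.1;0 0 0 0 0 0 0.1;0 0 0 0 0 0 0.1;0 0 0 0 0 0 0.1;0 0 0 0 0 0 0.1;0 0 0 0 0 0 0.1;0 0 0 0 0 0 0.1'; python3 -c "
from h import *;pose()"
```

```text
[[0.5403 0.1041]
 [0.577  0.0331]
 [0.5934 0.0861]] [0.5587 0.0686] 0.07992385932275536 -62.671217176852515 26.766662817873442
time: 13.9
tool_pos: [0.552, -0.211, 0.1769]
eef_rot: [0.0, 0.972, 0.233, -0.001]
force: [-0.0, -0.8, -2.9]
finger_gap: 0.0169
grip_force: 79.0
time: 14.73
tool_pos: [0.5528, -0.2076, 0.1782]
eef_rot: [0.001, 0.972, 0.235, 0.0]
force: [-0.7, -0.1, -3.7]
finger_gap: 0.0162
grip_force: 79.0
t 14.7333 tcp [ 0.5528 -0.2076  0.1782] yaw_y -62.84 tilt [ 0.0006 -0.001 ] J6 0.55 F [-0.7 -0.1 -3.7] M [-0.03  0.02 -0.02] gap 0.0162 grip 79.0
```

```bash
python3 -m inch '0 0 0 0 0 -0.03 0.1;0 0 0 0 0 -0.03 0.1;0 0 0 0 0 -0.02 0.1;0 0 0 0 0 0 0.1;0 0 0 0 0 0 0.1;0 0 0 0 0 0 0.1;0 0 0 0 0 0 0.1' && python3 -m inch '0 0 0 0 0 -0.01 0.1;0 0 0 0 0 -0.01 0.1;0 0 0 0 0 -0.01 0.1;0 0 0 0 0 -0.005 0.1;0 0 0 0 0 -0.005 0.1;0 0 0 0 0 0 0.1;0 0 0 0 0 0 0.1;0 0 0 0 0 0 0.1'; python3 -c "
from h import *;pose()"
```

```text
time: 15.32
tool_pos: [0.554, -0.2084, 0.1161]
eef_rot: [0.002, 0.972, 0.235, 0.001]
force: [0.4, -0.7, -2.8]
finger_gap: 0.0168
grip_force: 78.8
time: 15.98
tool_pos: [0.5529, -0.2078, 0.0822]
eef_rot: [0.001, 0.972, 0.235, 0.0]
force: [-0.2, 0.5, -1.0]
finger_gap: 0.0171
grip_force: 79.4
t 15.9833 tcp [ 0.5529 -0.2078  0.0822] yaw_y -62.85 tilt [ 0.0007 -0.0011] J6 0.55 F [-0.2  0.5 -1. ] M [-0.    0.13 -0.  ] gap 0.0171 grip 79.4
```

```bash
python3 -m inch '0 0 0 0 0 0 0.5;0 0 0 0 0 0 0.5;0 0 0 0 0 0 0.5;0 0 0 0 0 0 0.5;0 0 0 0 0 0 0.5;0 0 0 0 0 0.03 0.5;0 0 0 0 0 0.045 0.5;0 0 0 0 0 0.045 0.5;0 0 0 0 0 0.035 0.5' 40 && python3 -m inch '0 0 -0.985 -0.0134 0.0478 0 0.4;0 0 -0.985 -0.0134 0.0478 0 0.4;0 0 -0.985 -0.0134 0.0478 0 0.4;0 0 -0.985 -0.0134 0.0478 0 0.4;0 0 -0.985 -0.0134 0.0478 0 0.4;0 0 -0.985 -0.0134 0.0478 0 0.4;0 0 -0.985 -0.0134 0.0478 0 0.4;0 0 -0.985 -0.0134 0.0478 0 0.4' && python3 -m inch '0 0 0 0 0 -0.02 0.4;0 0 0 0 0 0 0.4;0 0 0 0 0 0 0.4;0 0 0 0 0 0 0.4;0 0 0 0 0 0 0.4;0 0 0 0 0 0 0.4;0 0 0 0 0 0 0.4;0 0 0 0 0 0 0.4'
python3 - <<'E'
from h import *
import pickle
pose()
c=cam("wrist");S=cam("scene");D=cam("side"); pickle.dump((c,S,D),open("w5.pkl","wb"))
for n,q in (("w",c),("sc",S),("sd",D)):
    P=cloud(q).reshape(-1,3)
    m=np.linalg.norm(P[:,:2]-[.467,.098],axis=1)<.02
    Q=P[m&(P[:,2]>.082)&(P[:,2]<.094)]
    if len(Q): print(n,len(Q),np.median(Q[:,2]),Q.mean(0).round(4),cv2.minAreaRect(Q[:,:2].astype(np.float32)*1000))
    Q=P[(np.linalg.norm(P[:,:2]-[.552,-.207],axis=1)<.06)&(P[:,2]>.106)&(P[:,2]<.116)&(P[:,0]>.495)]
    if len(Q): print("  spanner",np.median(Q[:,2]),cv2.minAreaRect(Q[:,:2].astype(np.float32)*1000))
cv2.imwrite("pics/l.png",np.hstack([cv2.resize(c["color"][:,:,::-1],(512,384)),cv2.resize(D["color"][120:260,170:310][:,:,::-1],(288,384))]))
E
```

```text
time: 16.73
tool_pos: [0.5533, -0.208, 0.209]
eef_rot: [0.001, 0.972, 0.235, 0.001]
force: [0.9, -0.5, 0.6]
finger_gap: 0.0429
grip_force: 0.0
time: 17.4
tool_pos: [0.4662, 0.0998, 0.2064]
eef_rot: [0.0, 0.987, -0.159, 0.0]
force: [0.3, 0.3, 0.7]
finger_gap: 0.0341
grip_force: 0.0
time: 18.07
tool_pos: [0.4674, 0.0977, 0.1904]
eef_rot: [0.001, 0.988, -0.157, 0.0]
force: [-1.1, 0.2, 0.2]
finger_gap: 0.0344
grip_force: 0.0
t 18.0667 tcp [0.4674 0.0977 0.1904] yaw_y -108.06 tilt [ 0.    -0.001] J6 1.85 F [-1.1  0.2  0.2] M [ 0.    0.03 -0.01] gap 0.0344 grip 0.0
w 189 0.08787878318848344 [0.467  0.0968 0.0875] ((466.29266357421875, 97.20001220703125), (13.24316120147705, 11.662160873413086), 71.95111846923828)
sc 34 0.08752238314059285 [0.4659 0.0975 0.0874] ((467.317138671875, 97.64661407470703), (12.797001838684082, 13.756341934204102), 85.30087280273438)
  spanner 0.11067880589623413 ((552.8074951171875, -205.5261688232422), (99.89588928222656, 18.12303924560547), 27.314720153808594)
sd 17 0.08737605001495763 [0.4681 0.0984 0.0876] ((467.7088623046875, 98.42868041992188), (15.226240158081055, 9.424951553344727), 67.67343139648438)
  spanner 0.11028367386667215 ((553.15966796875, -207.99522399902344), (103.00678253173828, 18.51676368713379), 26.347381591796875)
```

View pics/l.png

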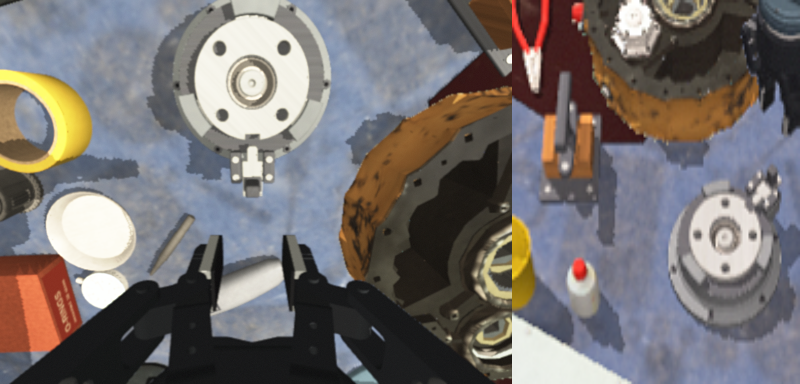

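The wrist view shows the notch at (252,140) aligned with the keeper tongue, and the grip top at (252,187) is under the fingers. The side view shows the spanner upright on its rest.

```bash
python3 -m inch '0 0 0 0 0 -0.03 0.4;0 0 0 0 0 -0.04 0.4;0 0 0 0 0 -0.04 0.4;0 0 0 0 0 -0.02 0.4;0 0 0 0 0 0 0.4;0 0 0 0 0 0 0.4;0 0 0 0 0 0 0.4;0 0 0 0 0 0 0.4;0 0 0 0 0 -0.008 0.4;0 0 0 0 0 -0.008 0.4' && python3 -m inch '0 0 0 0 0 0 0.4;0 0 0 0 0 0 0.4;0 0 0 0 0 0 0.4;0 0 0 0 0 0 0.05;0 0 0 0 0 0 0.05;0 0 0 0 0 0 0.05;0 0 0 0 0 0 0.05;0 0 0 0 0 0 0.05;0 0 0 0 0 0 0.05;0 0 0 0 0 0 0.05' 40; python3 -c "
from h import *;pose()"
```

```text
time: 19.05
tool_pos: [0.4683, 0.0982, 0.0744]
eef_rot: [0.0, 0.988, -0.156, 0.002]
force: [-0.6, -0.4, -0.3]
finger_gap: 0.0341
grip_force: 0.0
time: 19.88
tool_pos: [0.4672, 0.0979, 0.0736]
eef_rot: [0.001, 0.988, -0.156, -0.0]
force: [-3.2, -4.7, 5.2]
finger_gap: 0.0128
grip_force: 40.6
t 19.8833 tcp [0.4672 0.0979 0.0736] yaw_y -107.99 tilt [-0.0003 -0.0018] J6 1.86 F [-3.2 -4.7  5.2] M [-0.76  0.48 -0.01] gap 0.0128 grip 40.6
```

```bash
python3 -m inch '0 0 0 0.0031 -0.001 0 0.05;0 0 0 0.0031 -0.001 0 0.05;0 0 0 0.0031 -0.001 0 0.05;0 0 0 0.0031 -0.001 0 0.05;0 0 0 0.0031 -0.001 0 0.05;0 0 0 0 0 0 0.05;0 0 0 0 0 0 0.05;0 0 0 0 0 0 0.05;0 0 0 0 0 0 0.05'; python3 -c "
from h import *;pose()"
```

```text
time: 20.63
tool_pos: [0.478, 0.0944, 0.0736]
eef_rot: [0.001, 0.988, -0.156, -0.002]
force: [-9.7, -2.7, 11.8]
finger_gap: 0.013
grip_force: 41.4
t 20.6333 tcp [0.478  0.0944 0.0736] yaw_y -107.99 tilt [-0.005  -0.0008] J6 1.85 F [-9.7 -2.7 11.8] M [-0.41  1.57  0.01] gap 0.013 grip 41.4
```

```bash
python3 -m inch '0 0 0 0.0024 -0.0008 0 0.05;0 0 0 0.0024 -0.0008 0 0.05;0 0 0 0 0 0 0.05;0 0 0 0 0 0 0.05;0 0 0 0 0 0 0.05'; python3 -c "
from h import *;pose()"
```

```text
time: 21.05
tool_pos: [0.4782, 0.0944, 0.0734]
eef_rot: [0.001, 0.988, -0.156, -0.008]
force: [-23.1, 1.9, 26.5]
finger_gap: 0.0127
grip_force: 43.1
t 21.05 tcp [0.4782 0.0944 0.0734] yaw_y -107.97 tilt [-0.0152  0.0013] J6 1.85 F [-23.1   1.9  26.5] M [0.34 3.99 0.04] gap 0.0127 grip 43.1
```

```bash
python3 -m inch '0 0 0 -0.004 0.0013 0 0.05;0 0 0 0 0 0 0.05;0 0 0 0 0 0 0.05;0 0 0 0 0 0 0.4;0 0 0 0 0 0 0.4;0 0 0 0 0 0 0.4;0 0 0 0 0 0 0.4;0 0 0 0 0 0.02 0.4;0 0 0 0 0 0.04 0.4;0 0 0 0 0 0.04 0.4' && python3 -m inch '0 0 0 0 0 0.04 0.4;0 0 0 0 0 0 0.4;0 0 0 0 0 0 0.4;0 0 0 0 0 0 0.4;0 0 0 0 0 0 0.4;0 0 0 0 0 0 0.4'
python3 - <<'E'
from h import *
pose()
c=cam("wrist");D=cam("side")
for q in (c,D):
    P=cloud(q).reshape(-1,3); Q=P[(np.linalg.norm(P[:,:2]-[.475,.095],axis=1)<.025)&(P[:,2]>.082)&(P[:,2]<.094)]
    print(len(Q),Q.mean(0).round(4),cv2.minAreaRect(Q[:,:2].astype(np.float32)*1000)) if len(Q)>4 else 0
cv2.imwrite("pics/m.png",np.hstack([cv2.resize(c["color"][0:200,150:350][:,:,::-1],(480,480)),cv2.resize(D["color"][120:260,170:310][:,:,::-1],(320,480))]))
E
```

```text
time: 21.88
tool_pos: [0.4789, 0.0941, 0.1528]
eef_rot: [0.001, 0.988, -0.157, -0.002]
force: [1.2, -0.5, 0.3]
finger_gap: 0.0343
grip_force: 0.0
time: 22.38
tool_pos: [0.479, 0.094, 0.1835]
eef_rot: [0.001, 0.988, -0.156, -0.002]
force: [0.4, 0.7, 0.1]
finger_gap: 0.0339
grip_force: 0.0
t 22.3833 tcp [0.479  0.094  0.1835] yaw_y -108.01 tilt [-0.0037 -0.0008] J6 1.85 F [0.4 0.7 0.1] M [ 0.02  0.01 -0.04] gap 0.0339 grip 0.0
197 [0.4778 0.0932 0.0875] ((477.2275390625, 93.2461166381836), (13.828630447387695, 11.500459671020508), 71.82572937011719)
20 [0.4794 0.0947 0.0872] ((478.48150634765625, 94.92650604248047), (11.596827507019043, 12.668925285339355), 68.9246826171875)
```

View pics/m.png

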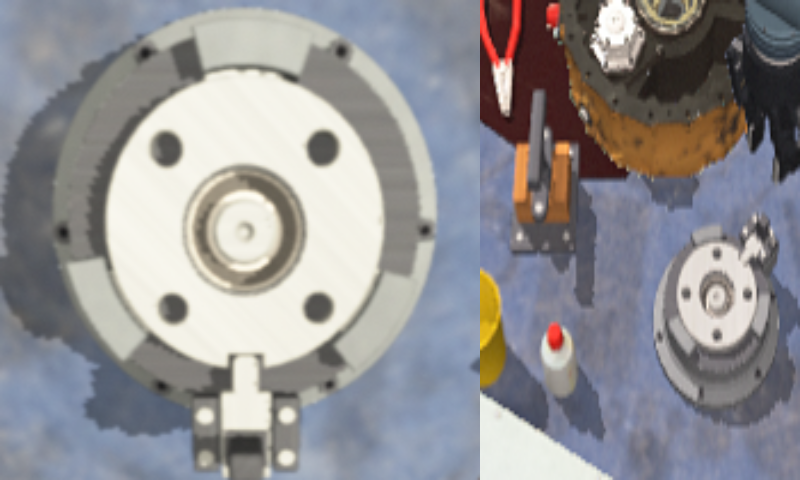

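The tongue is in the ring's notch at (245,370), the spanner stands upright on its rest, and the robot is clear of everything.

```bash
python3 -c "
from bench import bot; print(bot.job_done())"
```

```text
the job is handed in; nothing more can be done
None
```

The job is done and handed in at about 22 s: the ring is turned hard against its stops, the spanner is back upright in its rest, and the keeper is fully home in the notch; the hand-in gave no verdict.

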